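# Tighten the leg fixing of a glass table with a pin spanner

### The arm

A 7-joint arm with a two-finger parallel gripper is mounted at the origin on the work surface. World frame = base frame: x ahead of the robot, y to its left, z up, the work surface at z = 0. Lengths are in m, angles in rad, forces in N, time in s.
With the tool pointing down it reaches from about 0.375 to 0.925 m from the base axis. Payload 3.1 kg.
Tool frame: the origin (TCP) lies between the finger pads; the fingertips stand 11 mm ahead of it and the grasp point (between the pads) lies 8 mm behind it; z points along the fingers, y is the line along which they close (so a half turn about z gives the same grasp; the last joint's range is limited). The gripper opens to 85 mm and grips with 20 to 120 N. Pads are 22 mm wide; open, the fingers measure 114 mm over their backs; the gripper's body (76 mm by 85 mm) begins 54 mm behind the grasp point. The pads swing forward as they close: fully open they stand 13 mm farther back than shut.
Start: joints at [1.114, 0.383, 0.044, 1.598, -0.018, 1.161, -0.05], TCP at [0.228, -0.609, 0.242] pointing down, gripper open.
Joint ranges: [-2.61, 2.61], [-0.41, 2.15], [-1.48, 1.57], [0, 2.5], [-1.57, 4.71], [0.05, 1.97], [-2.85, 2.85]. Speed limits (rad/s): [2.79, 2.79, 3.14, 3.14, 3.14, 3.14, 3.14].

### API

Orientations are given as a rotation vector (axis times angle).
In Python, from workcell import status, viewer, ticket gives the robot as it stands.
- The arm moves only by the shell command python3 -m creep 'ROWS' [FORCE]. ROWS is a JSON object whose one key "rows" holds a list of rows, each a list of 7 numbers: the shift along the world's x, y, z in cm, then the turn, a rotation vector about the world's x, y, z in units of 5 degrees (1.0 is 5 degrees), then the closure, from 0 (fully open) to 1 (shut). A call has 1 to 20 rows; each row shifts and turns the commanded pose from where the row before left it; what a row does not reach is not made up. A row lasts 1/10 s, in which the tool goes at most 50 mm and 8.59 degrees, less where a joint would pass 70% of its speed; a pose out of reach is approached as far as the arm can. A call is refused whole if a number of a shift passes 5 or a number of a turn 1, either way. A call with a gripper value outside its range is refused whole. The fingers move at their own pace and stop on an object; FORCE is the grip in N (left out, the last holds). Time passes only in rows, so rows that do not move let the fingers close. It gives the time, the measured TCP pose, the force, the opening and the grip force at its end, in the units of the state.
- status.get_state(): the state, without advancing time (a new reading comes with each control period).
- viewer.read_camera(name): name is "scene" or "top"; returns the picture (400x640x3 uint8, red, green, blue); there is no depth.
- viewer.camera_info(name): a dict with "fx", "fy", "cx", "cy" (pixels), "dist" ([k1, k2, p1, p2, k3] as OpenCV has them; the pictures are not rectified), "R" (3x3) and "t" (3): a world point X has camera coordinates R X + t. Camera axes: x right, y down, z forward; pixel columns grow to the right and rows downward; lengths in m; the calibration is good to about 2 mm. A picture is of the moment at which its call begins. camera_info takes no time and is no camera call.
- ticket.sign_off(): hands the job in; it is judged then, once.
The state is a dict: "time_s": time; "qpos": joint angles; "qd": joint speeds; "joint_efforts": joint torques, N m; "tcp_pos": TCP position; "tool_rot": TCP orientation; "wrist_force": force on the tool from outside, world axes, zero at the start; "torque": the same for the moment, N m; "width": finger opening in m; "finger_force": force on a finger pad.
Only numpy, scipy, OpenCV 4.12 (cv2) and the standard library are available. Lean on these libraries where they do the work, as an engineer would, in place of code of your own. Each camera call takes 0.05 s, during which the arm holds its last target. There are 200 camera calls.

### The job

The retaining ring of the glass table's leg fixing has worked loose. Pick up the two-pin spanner by its black palm block, find both ring holes with its pins, pressing only lightly because it stands on glass, and with both pins seated turn the ring clockwise until it stops, without straining against the stop. Then lay the spanner back flat on its mat and let go; do not touch the fixing with the gripper, and leave the bottle, squash, name plate and mug where they are.

Things in the scene. Friction and masses are not known exactly. Their poses are not given: they have to be found in the camera images.
- fixing: Leg fixing, fixed on the glass: black rubber gasket 74 mm across, 3 mm high; on it a bright steel retaining ring 62 mm across, 13 mm high, that turns; in its centre a dark bush 25 mm across, 1 mm below the ring's face. Two round blind holes, 7.8 mm wide, 9.5 mm deep, in the ring's face facing each other across the axis, each 19 mm from it. Origin: on the axis at the glass, z up.
- fixing_face (a point): Centre of the ring's top face, 16 mm above the glass; axes as fixing (does not turn with the ring). At the start the line through both holes lies within 25 degrees, either way, of this y axis: where exactly, no reading tells. It can be seen (dark holes) or felt: pins rubbed over the face with a few newtons drop in at the holes. The stiff ring stays put under such rubbing.
- ring (a joint): How far the ring is screwed down (rad), growing clockwise seen from above. 1.2 = fully home against a hard stop; starts between 0.2 and 0.5. It turns against a steady friction of about 0.3 N m and stays where it is left; at the stop the moment climbs steeply, and over 1 N m strains it. It does not tell where the holes point.
- spanner: Two-pin spanner, about 0.25 kg, 145 mm long, lying level on its pins and handle. Origin: midway between the pins at the height of their tips; z up, x away from the handle, y along the pins' line. Dark steel head plate over the pins: x -13 to 13, y -28 to 28, z 8 to 14 mm. Flat neck, 18 mm wide, z 8 to 14 mm. Orange handle: x -125 to -51, y -12 to 12, z 0 to 16 mm.
- spanner_grip (a point): Grip point in the black palm block that stands on the head plate, straight above the pins: block x -20 to 20, y -11 to 11 (grip it across these 22 mm), z 14 to 44 mm; this point is at x = 0, y = 0, z = 34 mm of the spanner; axes as spanner. The centre of mass lies about 20 mm from here towards the handle.
- pin_a (a point): Centre of the tip of the steel pin at spanner y = +19 mm; axes as spanner. Both pins are 6 mm thick with the last 1.5 mm tapered to 4 mm, and stand 8 mm out of the head plate. Fully seated, the plate rests on the ring's face and the handle clears the glass by 8 mm.
- pin_b (a point): Centre of the tip of the like pin at spanner y = -19 mm; axes as spanner. Either pin fits either hole.
- spanner_end (a point): Point near the free end of the orange handle: spanner x = -120, y = 0, z = 8 mm; axes as spanner.
- mat: Dark grey tool mat, fixed on the glass, 220 x 130 mm (x, y) and 3 mm thick. Origin: centre of its underside, x along its length. The spanner starts lying on it, handle towards the mat's -x end.
- bottle: Closed bottle of tea with a white cap, 66 mm across, 206 mm tall, standing. Origin: centre of its base. Bystander.
- squash: Dark green squash, 150 mm across, 94 mm tall, standing. Origin: centre of its base. Bystander.
- nameplate: Brushed metal name plate, 160 mm long (y), 62 mm tall, standing on a 50 mm deep foot. Origin: centre of its underside. Bystander.
- mug: White mug, 80 mm across, 90 mm tall, handle at its +y side. Origin: centre of its base. Bystander.
Mind the look-alikes: they are no part of the job. Of the things that look like the spanner, the smallest one is meant.

How it is judged:
By the outcome, as a careful person would: the job done as asked, in the order asked, and still so for the second after the job is handed in, with the robot touching nothing.
It also fails if it takes over 72 s, if anything falls off the work surface, if the arm or the gripper's body presses on something with over 40 N, if the wrist force passes 120 N, or if a joint passes its speed limit or range.

## Working session

There is one attempt and no reset: what is moved stays moved. The work goes in short steps, Python scripts to look and compute and a shell command to move; the robot and the scene stay as the last step left them, time stands still between calls to the robot, and variables do not carry over. Pictures are saved under pics/ and viewed, at most 10 in all, crops included, and the job is handed in when it is done.

```bash
ls; mkdir -p pics; python3 - <<'E'
from workcell import status, viewer
import cv2,json
for n in("scene","top"):
    im=viewer.read_camera(n); cv2.imwrite(f"pics/{n}0.png",im[:,:,::-1]); 
    i=viewer.camera_info(n); print(n,i)
print(status.get_state())
E
```

```text
pics
scene {'fx': 444.7643676885228, 'fy': 444.7643676885228, 'cx': 316.8238738320041, 'cy': 192.71963954049116, 'dist': array([-0.0393201,  0.       ,  0.       ,  0.       ,  0.       ]), 'R': array([[-0.688227  ,  0.72530111, -0.01678969],
       [ 0.50163533,  0.45902019, -0.7332547 ],
       [-0.52412364, -0.51306799, -0.67974675]]), 't': array([ 0.33496909, -0.19819235,  1.74117032])}
top {'fx': 468.0936607239785, 'fy': 468.0936607239785, 'cx': 307.94274522537376, 'cy': 197.1089560259056, 'dist': array([-0.10317838,  0.        ,  0.        ,  0.        ,  0.        ]), 'R': array([[-0.05848605, -0.99828741, -0.00127797],
       [-0.97184967,  0.05722973, -0.22854534],
       [ 0.22822707, -0.01212472, -0.97353243]]), 't': array([0.01117202, 0.52286188, 1.36384766])}
{'time_s': 0.1, 'qpos': array([ 1.11421699,  0.38379965,  0.04383658,  1.59942764, -0.01788264,
        1.16120247, -0.04987874]), 'qd': array([ 5.23558018e-05, -2.85299909e-03, -1.78576454e-04, -3.50645569e-03,
        1.08537633e-04, -7.74720775e-04,  1.15013367e-03]), 'joint_efforts': array([ 2.16783366e-03, -4.34731901e+01,  1.02879714e+00, -2.50456935e+01,
        1.08855680e-02,  5.45317671e-03,  2.68184340e-05]), 'tcp_pos': array([ 0.22793691, -0.60783079,  0.24097781]), 'tool_rot': array([-3.08881139e+00, -5.60294306e-01,  9.09081692e-04]), 'wrist_force': array([ 0.1094071 ,  0.35143602, -0.1369326 ]), 'torque': array([-0.0626963 , -0.01804066,  0.01032959]), 'finger_force': 0.0, 'width': 0.08553422125620083}
```

View pics/top0.png

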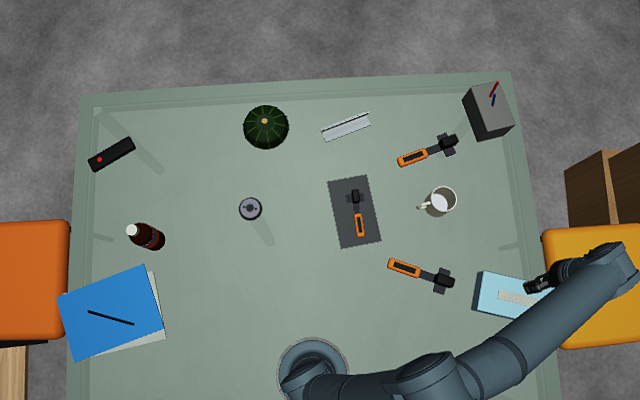

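View pics/scene0.png

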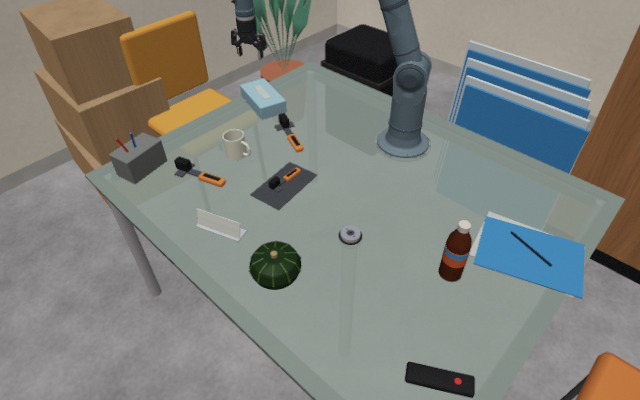

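Three spanner-like things appear in the top view: (355,210) on the mat, (430,150) and (422,274) on the glass. The one on the mat is the smallest, and the text says the spanner starts on the mat. The fixing is at (250,208). I'll confirm with enlarged crops.

```bash
cat > h.py <<'E'
import numpy as np,cv2
from workcell import status, viewer
from scipy.optimize import least_squares
def cam(n):
    i=viewer.camera_info(n);K=np.array([[i['fx'],0,i['cx']],[0,i['fy'],i['cy']],[0,0,1]]);return K,np.array(i['dist']),np.array(i['R']),np.array(i['t'])
def proj(n,X):
    K,d,R,t=cam(n);return cv2.projectPoints(np.atleast_2d(X).astype(float),cv2.Rodrigues(R)[0],t,K,d)[0][:,0]
def ray(n,uv):
    K,d,R,t=cam(n);p=cv2.undistortPoints(np.array([[uv]],float),K,d)[0,0]
    return -R.T@t,R.T@np.r_[p,1]
def onz(n,uv,z):
    c,r=ray(n,uv);return c+r*(z-c[2])/r[2]
def tri(a,b):
    A=[];B=[]
    for n,uv in(("top",a),("scene",b)):
        c,r=ray(n,uv);r/=np.linalg.norm(r);P=np.eye(3)-np.outer(r,r);A.append(P);B.append(P@c)
    return np.linalg.lstsq(np.vstack(A),np.hstack(B),rcond=None)[0]
def crop(im,x,y,w,h,s): return cv2.resize(im[y:y+h,x:x+w],None,fx=s,fy=s,interpolation=cv2.INTER_CUBIC)
E
python3 - <<'E'
from h import *
t=cv2.imread("pics/top0.png");s=cv2.imread("pics/scene0.png")
a=np.hstack([crop(t,320,170,66,50*3//2+5,5)[:400],crop(t,230,188,40,40,10)])
b=np.hstack([crop(s,245,155,80,50,5)[:250,:400],crop(s,335,220,32,25,10)[:250]])
w=max(a.shape[1],b.shape[1])
f=lambda m:cv2.copyMakeBorder(m,0,0,0,w-m.shape[1],cv2.BORDER_CONSTANT)
o=np.vstack([f(a[:350+50]),f(b)]);print(o.shape);cv2.imwrite("pics/c1.png",o[:600])
E
```

```text
(650, 730, 3)
```

View pics/c1.png

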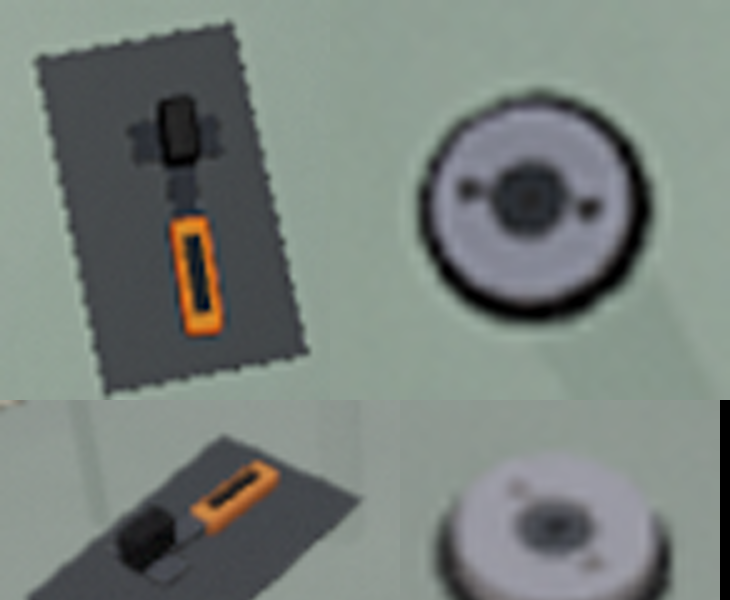

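The crop confirms the mat spanner: head plate at top-view (355,197), handle at (359,225). In the top view the ring's dark holes are at about (243.4,206.5) and (255.5,208.4). Next I'll measure it all numerically.

```bash
cat > m.py <<'E'
from h import *
t=cv2.imread("pics/top0.png").astype(int);s=cv2.imread("pics/scene0.png").astype(int)
def cen(mask,box):
    x,y,w,h=box;m=np.zeros(mask.shape,np.uint8);m[y:y+h,x:x+w]=mask[y:y+h,x:x+w]
    n,l,st,c=cv2.connectedComponentsWithStats(m);k=1+np.argmax(st[1:,4]);pts=cv2.findContours((l==k).astype(np.uint8),0,1)[0][0]
    hull=cv2.convexHull(pts);M=cv2.fillConvexPoly(np.zeros(mask.shape,np.uint8),hull,1);yy,xx=np.nonzero(M);return np.array([xx.mean(),yy.mean()]),st[k,4]
org=lambda i:(i[...,2]-i[...,0]>60); blk=lambda i:(i.max(2)<45)
B={'top':((335,175,45,75)),'scene':((250,160,70,50))}
im={'top':t,'scene':s};ob={}
for n in im: ob[n]=(cen(org(im[n]),B[n]),cen(blk(im[n]),{'top':(345,185,20,24),'scene':(262,172,20,20)}[n]))
for n in ob: print(n,ob[n])
print("handle tri",tri(ob['top'][0][0],ob['scene'][0][0]),"block tri",tri(ob['top'][1][0],ob['scene'][1][0]))
box=lambda x0,x1,y0,y1,z0,z1:np.array([[x,y,z] for x in(x0,x1) for y in(y0,y1) for z in(z0,z1)])/1e3
H=box(-125,-51,-12,12,0,16);K=box(-20,20,-11,11,14,44)
def hc(n,X):
    h=cv2.convexHull(proj(n,X).astype(np.float32));m=cv2.moments(h);return np.array([m['m10'],m['m01']])/m['m00']
def T(p,X):
    c,q=np.cos(p[2]),np.sin(p[2]);return X@np.array([[c,-q,0],[q,c,0],[0,0,1]]).T+[p[0],p[1],p[3]]
f=lambda p:np.r_[tuple(hc(n,T(p,X))-ob[n][i][0] for n in ob for i,X in enumerate((H,K)))]
r=least_squares(f,[.43,-.09,0.1,.003],x_scale=.01);print("spanner x y yaw z",r.x,np.degrees(r.x[2]),"res",r.fun.round(2))
E
python3 m.py; python3 - <<'E'
from h import *
# fixing: ring bright disc fit
for n,b in(('top',(235,192,31,31)),('scene',(335,220,32,26))):
    im=cv2.imread(f"pics/{n}0.png");x,y,w,h=b;g=im[y:y+h,x:x+w].astype(int)
    m=((g[...,0]-g[...,1]>3)&(g.mean(2)>115)).astype(np.uint8)
    c=max(cv2.findContours(m,0,1)[0],key=cv2.contourArea);print(n,[ (np.array(cv2.fitEllipse(c)[0])+[x,y]).round(2),cv2.fitEllipse(c)[1:]])
    # dark bush/holes
    gg=cv2.cvtColor(im,6)[y:y+h,x:x+w]
    print(gg[8:24,4:28] if n=='top' else gg[2:20,4:28])
E
```

```text
top ((array([358.92788462, 224.64423077]), np.int32(141)), (array([355.11666667, 196.19166667]), np.int32(113)))
scene ((array([291.65909091, 173.81060606]), np.int32(90)), (array([274.00970874, 182.66019417]), np.int32(99)))
handle tri [ 0.43629993 -0.17271003  0.01259847] block tri [ 0.52402738 -0.16680734  0.03095787]
spanner x y yaw z [ 0.52086905 -0.15810389  0.31975512 -0.00186127] 18.320618659450204 res [ 3.78 -0.06 -2.73  1.31 -2.91  0.    2.51  1.54]
top [array([249.57, 207.7 ]), ((17.550674438476562, 17.96441078186035), 29.213335037231445)]
[[155 158 150 104  63  92 124 138 137 138 136 137 137 139 139 144 120  56
   31  98 153 160 157 155]
 [156 154 111  63 115 136 134 133 132 131 134 133 134 134 135 139 144 127
   68  33 100 151 159 155]
 [161 135  64  95 137 135 132 132 130 134 135 135 133 134 132 133 136 142
  126  59  19 109 155 158]
 [148  88  66 126 133 133 132 133 136 129 121 121 124 132 135 133 133 135
  142 100   8  63 140 161]
 [121  35 109 142 138 138 139 131 118  94  70  71  80 107 129 134 132 133
  136 124  60  23 124 165]
 [107  61 132 136 119 123 135 111  57 
[... 2286 characters left out ...]
02 147 155 154 154 153 128  89  75  66  56  68  75  75 121 148 154
  155 155 155 106  92 138]
 [ 50  96 144 156 155 155 153 148 114  81  73  73  74  78 104 143 154 154
  154 155 154 105  58 131]
 [ 47  77 139 154 154 156 154 154 148 134 115 112 112 138 136 132 151 154
  154 154 145  91  39 132]
 [ 45  59 110 146 154 154 155 153 153 150 147 147 149 144 125 117 138 152
  155 153 127  71  34 133]
 [ 57  59  96 120 146 154 155 153 154 153 153 153 154 152 143 146 152 155
  155 139 100  53  56 133]
 [ 86  38  69 100 123 140 152 154 156 153 153 152 151 153 154 155 155 149
  128 106  71  42  53 133]
 [107  56  41  80 106 116 128 142 145 152 152 152 152 153 154 142 135 119
  100  79  50  34  96 139]]
```

```bash
sed -i 's/x_scale=.01)/x_scale=[.01,.01,.1,.01],diff_step=1e-3)/' m.py; sed -i 's/\[.43,-.09,0.1,.003\]/[.524,-.167,0.07,.003]/' m.py; python3 m.py; python3 - <<'E'
from h import *
def dark(n,x0,y0,x1,y1,bg):
    g=cv2.cvtColor(cv2.imread(f"pics/{n}0.png"),6).astype(float);w=np.clip(bg-g[y0:y1+1,x0:x1+1],0,None)
    yy,xx=np.mgrid[y0:y1+1,x0:x1+1];return np.array([(w*xx).sum(),(w*yy).sum()])/w.sum()
T=[dark('top',242,205,244,208,132),dark('top',254,207,257,210,128),dark('top',246,203,252,211,120)]
S=[dark('scene',345,228,347,229,152),dark('scene',352,235,355,237,152),dark('scene',346,229,353,235,140)]
print(T,S)
for a,b in zip(T,S): print(tri(a,b),onz('top',a,.016),onz('scene',b,.016))
for n,L in(('top',T),('scene',S)):
    d=onz(n,L[0],.016)-onz(n,L[1],.016);print(n,'len',np.hypot(*d[:2]),'ang of line from +y',np.degrees(np.arctan2(-d[0],d[1])))
# ring outline
print('ring face centre',tri((249.57,207.7),(350.03,232.79)))
# mat corners in top view
m=cv2.imread("pics/top0.png");g=m.max(2).astype(int);k=((g<100)).astype(np.uint8);k[:170]=0;k[255:]=0;k[:,:320]=0;k[:,390:]=0
k=cv2.morphologyEx(k,cv2.MORPH_CLOSE,np.ones((9,9)))
c=max(cv2.findContours(k,0,1)[0],key=cv2.contourArea);r=cv2.minAreaRect(c)
P=np.array([onz('top',p,.003) for p in cv2.boxPoints(r)]);print(P.round(3),P.mean(0))
E
```

```text
top ((array([358.92788462, 224.64423077]), np.int32(141)), (array([355.11666667, 196.19166667]), np.int32(113)))
scene ((array([291.65909091, 173.81060606]), np.int32(90)), (array([274.00970874, 182.66019417]), np.int32(99)))
handle tri [ 0.43629993 -0.17271003  0.01259847] block tri [ 0.52402738 -0.16680734  0.03095787]
spanner x y yaw z [ 0.52391639 -0.16628386  0.07640274  0.00343009] 4.377554555017794 res [-0.08  0.27 -0.03 -0.17 -0.3   0.24  0.14 -0.26]
[array([243.32212885, 206.50140056]), array([255.22110553, 208.33919598]), array([249.24541004, 207.44247246])] [array([346.3372093 , 228.53488372]), array([353.46, 235.76]), array([349.94818653, 232.31464908])]
[0.51704927 0.17085019 0.03992558] [0.51479041 0.18380788 0.016     ] [0.50714522 0.14690183 0.016     ]
[ 0.50478808  0.15920378 -0.00813158] [0.50673696 0.14667403 0.016     ] [0.51514453 0.1826493  0.016     ]
[0.51097188 0.16523525 0.01526772] [0.51069472 0.16530728 0.016     ] [0.51160333 0.16548322 0.016     ]
top len 0.03799712589522477 ang of line from +y -12.236601222810245
scene len 0.03663155051176936 ang of line from +y 167.38656165285116
ring face centre [0.5104995  0.16484531 0.0124491 ]
[[ 0.585 -0.083  0.003]
 [ 0.605 -0.215  0.003]
 [ 0.385 -0.239  0.003]
 [ 0.366 -0.112  0.003]] [ 0.48509773 -0.16237235  0.003     ]
```

```bash
python3 -m creep '{"rows":[[0.9,1.3,0,0,0,1,0],[0.9,1.3,0,0,0,1,0],[0.9,1.3,0,0,0,1,0],[0.9,1.3,0,0,0,1,0],[0.9,1.3,0,0,0,1,0],[0.9,1.3,0,0,0,1,0],[0.9,1.3,0,0,0,1,0],[0.9,1.3,0,0,0,1,0],[0.9,1.3,0,0,0,1,0],[0.9,1.3,0,0,0,1,0],[0.9,1.3,0,0,0,1,0],[0.9,1.3,0,0,0,1,0],[0.9,1.3,0,0,0,1,0],[0.9,1.3,0,0,0,1,0],[0.9,1.3,0,0,0,1,0],[0.9,1.3,0,0,0,1,0],[0.9,1.3,0,0,0,1,0],[0,0,0,0,0,0,0]]}' 100
cat >> h.py <<'E'
def yaw(rv):
    R=cv2.Rodrigues(np.array(rv,float))[0];return np.degrees(np.arctan2(R[1,0],R[0,0])),np.degrees(np.arccos(np.clip(-R[2,2],-1,1))),(-R[:,2]).round(4)
def st(target=None):
    s=status.get_state();p=s['tcp_pos'];y=yaw(s['tool_rot'])
    print('t',round(s['time_s'],2),'p',(p*1000).round(1),'yaw',round(y[0],2),'tilt',round(y[1],2),y[2],'F',s['wrist_force'].round(2),'M',s['torque'].round(3),'w',round(s['width']*1000,1),'gf',round(s['finger_force'],1),'q7',s['qpos'][6].round(2))
    if target: print('d cm',((np.array(target[:3])-p)*100).round(2),'turn units',round(((target[3]-y[0]+180)%360-180)/5,2))
E
python3 -c "
from h import *;st((.524,-.1665,.12,184.4));print(status.get_state()['qpos'])"
```

```text
time_s: 1.9
tcp_pos: [0.3829, -0.3848, 0.2418]
tool_rot: [-1.894, -2.505, -0.003]
wrist_force: [0.6, -0.2, 0.1]
width: 0.0855
finger_force: 0.0
t 1.9 p [ 382.9 -384.8  241.8] yaw 105.83 tilt 0.11 [-2.0e-04 -1.9e-03  1.0e+00] F [ 0.61 -0.24  0.15] M [-0.018 -0.04   0.011] w 85.5 gf 0.0 q7 0.93
d cm [ 14.11  21.83 -12.18] turn units 15.71
[ 0.98457405  0.20068969 -0.30397479  1.84334505  0.0649718   1.10845109
  0.93356031]
```

```bash
python3 -m creep '{"rows":[[0.9,1.4,-0.7,0,0,1,0],[0.9,1.4,-0.7,0,0,1,0],[0.9,1.4,-0.7,0,0,1,0],[0.9,1.4,-0.7,0,0,1,0],[0.9,1.4,-0.7,0,0,1,0],[0.9,1.4,-0.7,0,0,1,0],[0.9,1.4,-0.7,0,0,1,0],[0.9,1.4,-0.7,0,0,1,0],[0.9,1.4,-0.7,0,0,1,0],[0.9,1.4,-0.7,0,0,1,0],[0.9,1.4,-0.7,0,0,1,0],[0.9,1.4,-0.7,0,0,1,0],[0.9,1.4,-0.7,0,0,1,0],[0.9,1.4,-0.7,0,0,1,0],[0.9,1.4,-0.7,0,0,1,0],[0.6,0.8,-0.7,0,0,0.7,0],[0,0,-0.7,0,0,0,0],[0,0,0,0,0,0,0],[0,0,0,0,0,0,0]]}'
python3 -c "
from h import *;st((.524,-.1665,.031,184.4));print(status.get_state()['qpos'])"
```

```text
time_s: 3.8
tcp_pos: [0.5214, -0.1711, 0.1228]
tool_rot: [0.106, -3.138, 0.001]
wrist_force: [0.2, -1.3, 0.8]
width: 0.0855
finger_force: 0.0
t 3.8 p [ 521.4 -171.1  122.8] yaw -176.14 tilt 0.08 [1.3e-03 6.0e-04 1.0e+00] F [ 0.2  -1.29  0.84] M [-0.061 -0.042 -0.006] w 85.5 gf 0.0 q7 1.65
d cm [ 0.26  0.46 -9.18] turn units 0.11
[ 0.74876885  0.40345411 -0.59648103  1.916368    0.28484161  0.90702055
  1.64996649]
```

```bash
python3 -m creep '{"rows":[[0.26,0.46,-0.5,0,0,0.1,0],[0,0,-1.2,0,0,0,0],[0,0,-1.2,0,0,0,0],[0,0,-1.2,0,0,0,0],[0,0,-1.2,0,0,0,0],[0,0,-1.2,0,0,0,0],[0,0,-1.2,0,0,0,0],[0,0,-0.8,0,0,0,0],[0,0,-0.5,0,0,0,0],[0,0,0,0,0,0,0],[0,0,0,0,0,0,0]]}'
python3 - <<'E'
from h import *
st((.524,-.1665,.031,184.4))
t=viewer.read_camera('top')[:,:,::-1];s=viewer.read_camera('scene')[:,:,::-1]
cv2.imwrite("pics/c2.png",np.hstack([crop(t,315,165,75,90,5),crop(s,245,130,80,90,5)]))
E
```

```text
time_s: 4.9
tcp_pos: [0.5252, -0.165, 0.0335]
tool_rot: [-0.125, 3.139, -0.0]
wrist_force: [-0.5, -0.5, -0.0]
width: 0.0857
finger_force: 0.0
t 4.9 p [ 525.2 -165.    33.5] yaw -175.43 tilt 0.03 [-5.e-04  1.e-04  1.e+00] F [-0.48 -0.54 -0.04] M [-0.011  0.025  0.002] w 85.7 gf 0.0 q7 1.56
d cm [-0.12 -0.15 -0.25] turn units -0.03
```

View pics/c2.png

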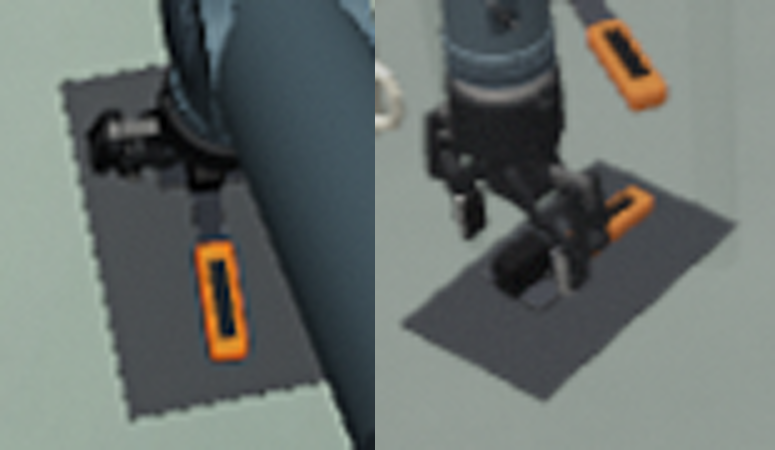

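The open fingers straddle the palm block: in the right crop one finger stands on each side of it, at about (465,210) and (570,240). I'll trim the pose by a millimetre or two and close.

```bash
python3 -m creep '{"rows":[[-0.12,-0.15,-0.2,0,0,0,0.3],[0,0,0,0,0,0,0.5],[0,0,0,0,0,0,0.6],[0,0,0,0,0,0,0.7],[0,0,0,0,0,0,0.8],[0,0,0,0,0,0,0.9],[0,0,0,0,0,0,1],[0,0,0,0,0,0,1],[0,0,0,0,0,0,1],[0,0,0,0,0,0,1]]}' 40
python3 -c "
from h import *;st((.524,-.1665,.031,184.4))"
```

```text
time_s: 6.0
tcp_pos: [0.5239, -0.1663, 0.0315]
tool_rot: [-0.125, 3.139, 0.0]
wrist_force: [0.1, 1.5, 4.8]
width: 0.021
finger_force: 41.9
t 6.0 p [ 523.9 -166.3   31.5] yaw -175.43 tilt 0.02 [-3.e-04 -1.e-04  1.e+00] F [0.1  1.49 4.75] M [ 0.321  0.199 -0.017] w 21.0 gf 41.9 q7 1.57
d cm [ 0.01 -0.02 -0.05] turn units -0.03
```

```bash
python3 -m creep '{"rows":[[0,0,0,0,0,0,1],[0,0,0,0,0,0,1],[0,0,0,0,0,0,1],[0,0,0.3,0,0,0,1],[0,0,0.7,0,0,0,1],[0,0,1,0,0,0,1],[0,0,1,0,0,0,1],[0,0,1,0,0,0,1],[0,0,1,0,0,0,1],[0,0,1,0,0,0,1],[0,0,0,0,0,0,1],[0,0,0,0,0,0,1],[0,0,0,0,0,0,1]]}' 100
python3 - <<'E'
from h import *
st((.5108,.1653,.07,167.6))
t=viewer.read_camera('top')[:,:,::-1];s=viewer.read_camera('scene')[:,:,::-1]
cv2.imwrite("pics/t3.png",t);cv2.imwrite("pics/s3.png",s)
cv2.imwrite("pics/c3.png",np.hstack([crop(t,315,165,75,90,5),crop(s,245,120,80,90,5)]))
E
```

```text
time_s: 7.3
tcp_pos: [0.5231, -0.1665, 0.0908]
tool_rot: [0.125, -3.138, -0.0]
wrist_force: [0.5, 0.5, -2.5]
width: 0.0205
finger_force: 97.7
t 7.3 p [ 523.1 -166.5   90.8] yaw -175.44 tilt 0.06 [ 1.1e-03 -2.0e-04  1.0e+00] F [ 0.51  0.46 -2.48] M [-0.    -0.004 -0.029] w 20.5 gf 97.7 q7 1.62
d cm [-1.23 33.18 -2.08] turn units -3.39
```

View pics/c3.png

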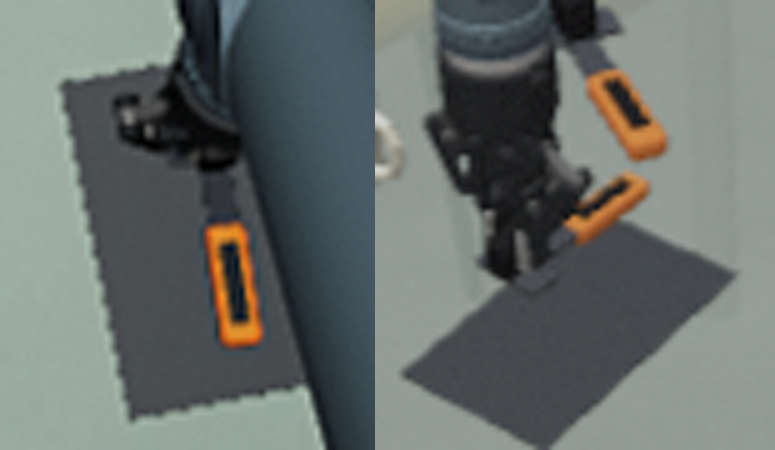

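The spanner is held and lifted: the handle, at right crop (610,205), is clear of the mat. I'll check that it is level and measure the handle position for the spanner pose in the grip.

```bash
python3 - <<'E'
from h import *
def org(n,b):
    i=cv2.imread(f"pics/{n}3.png".replace('top','t').replace('scene','s')).astype(int);m=np.zeros(i.shape[:2],np.uint8);x,y,w,h=b
    m[y:y+h,x:x+w]=(i[...,2]-i[...,0]>60)[y:y+h,x:x+w];c=max(cv2.findContours(m,0,1)[0],key=cv2.contourArea)
    M=cv2.fillConvexPoly(np.zeros(m.shape,np.uint8),cv2.convexHull(c),1);yy,xx=np.nonzero(M);print(n,xx.mean(),yy.mean(),len(xx));return xx.mean(),yy.mean()
print(tri(org('top',(350,205,25,35)),org('scene',(283,153,20,18))))
E
```

```text
top 361.3185840707965 221.38053097345133 226
scene 291.05 161.025 120
[ 0.43551418 -0.17311402  0.07071385]
```

```bash
python3 -m creep '{"rows":[[-0.1,1,-0.1,0,0,-0.2,1],[-0.1,2,-0.1,0,0,-0.2,1],[-0.1,2,-0.1,0,0,-0.2,1],[-0.1,2,-0.1,0,0,-0.2,1],[-0.1,2,-0.1,0,0,-0.2,1],[-0.1,2,-0.1,0,0,-0.2,1],[-0.1,2,-0.1,0,0,-0.2,1],[-0.1,2,-0.1,0,0,-0.2,1],[-0.1,2,-0.1,0,0,-0.2,1],[-0.1,2,-0.1,0,0,-0.2,1],[-0.1,2,-0.1,0,0,-0.2,1],[-0.1,2,-0.1,0,0,-0.2,1],[0,2,-0.1,0,0,-0.2,1],[0,2,-0.1,0,0,-0.2,1],[0,2,-0.1,0,0,-0.2,1],[0,2,-0.1,0,0,-0.2,1],[0,1.4,-0.1,0,0,-0.2,1],[0,0.8,0,0,0,0,1],[0,0,0,0,0,0,1],[0,0,0,0,0,0,1]]}'
python3 - <<'E'
from h import *
st((.5109,.1651,.0545,167.6))
t=viewer.read_camera('top')[:,:,::-1];s=viewer.read_camera('scene')[:,:,::-1]
cv2.imwrite("pics/t4.png",t);cv2.imwrite("pics/s4.png",s)
cv2.imwrite("pics/c4.png",np.hstack([crop(t,210,170,75,90,5),crop(s,320,180,70,75,6)]))
E
```

```text
time_s: 9.4
tcp_pos: [0.5116, 0.1646, 0.074]
tool_rot: [-0.341, -3.122, 0.002]
wrist_force: [-0.1, -0.1, -2.8]
width: 0.0207
finger_force: 97.8
t 9.4 p [511.6 164.6  74. ] yaw 167.55 tilt 0.07 [7.e-04 1.e-03 1.e+00] F [-0.07 -0.05 -2.8 ] M [-0.042 -0.04  -0.001] w 20.7 gf 97.8 q7 0.68
d cm [-0.07  0.05 -1.95] turn units 0.01
```

View pics/c4.png

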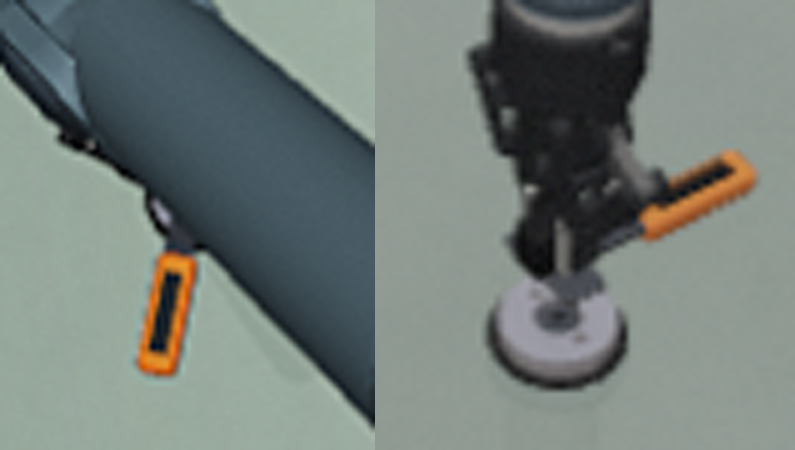

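The spanner hangs above the ring, whose holes are visible at right crop (533,293) and (580,340). The handle points toward the robot. Descending gently.

```bash
python3 -m creep '{"rows":[[-0.07,0.05,-0.5,0,0,0,1],[0,0,-0.8,0,0,0,1],[0,0,-0.6,0,0,0,1],[0,0,-0.5,0,0,0,1],[0,0,-0.2,0,0,0,1],[0,0,0,0,0,0,1],[0,0,0,0,0,0,1],[0,0,0,0,0,0,1]]}'
python3 -c "
from h import *;st((.5109,.1651,.0445,167.6))"
```

```text
time_s: 10.3
tcp_pos: [0.5112, 0.1662, 0.0486]
tool_rot: [0.34, 3.123, 0.0]
wrist_force: [-0.0, 0.4, -1.5]
width: 0.0206
finger_force: 97.8
t 10.3 p [511.2 166.2  48.6] yaw 167.56 tilt 0.04 [-6.e-04 -2.e-04  1.e+00] F [-0.01  0.41 -1.48] M [ 0.041 -0.043 -0.002] w 20.6 gf 97.8 q7 0.65
d cm [-0.03 -0.11 -0.41] turn units 0.01
```

```bash
P='python3 -c "from h import *;st()"'; for i in 1 2 3; do python3 -m creep '{"rows":[[0,0,0,0,0,0,1]]}' >/dev/null; eval $P; done
python3 -m creep '{"rows":[[0,-0.1,-0.2,0,0,0,1],[0,0,0,0,0,0,1]]}' >/dev/null; eval $P
python3 -m creep '{"rows":[[0,0,-0.1,0,0,0,1],[0,0,0,0,0,0,1]]}' >/dev/null; eval $P
```

```text
t 10.4 p [511.2 166.1  48.6] yaw 167.56 tilt 0.04 [-6.e-04 -1.e-04  1.e+00] F [ 0.05  0.4  -2.56] M [ 0.015 -0.004  0.002] w 20.1 gf 97.8 q7 0.65
t 10.5 p [511.2 166.1  48.5] yaw 167.56 tilt 0.03 [-5.e-04 -1.e-04  1.e+00] F [-0.63  0.55 -2.6 ] M [ 0.039 -0.088  0.046] w 20.3 gf 97.8 q7 0.65
t 10.6 p [511.1 166.   48.4] yaw 167.56 tilt 0.01 [-2.e-04  0.e+00  1.e+00] F [ 0.41 -0.03 -2.72] M [-0.04  -0.102 -0.027] w 20.4 gf 97.8 q7 0.65
t 10.8 p [510.7 164.6  46. ] yaw 167.55 tilt 0.04 [6.e-04 4.e-04 1.e+00] F [ 0.06  0.35 -3.12] M [0.02  0.006 0.03 ] w 20.3 gf 97.8 q7 0.65
t 11.0 p [510.9 164.9  45.1] yaw 167.55 tilt 0.02 [3.e-04 1.e-04 1.e+00] F [-0.29 -0.54 -2.24] M [ 0.002 -0.06   0.015] w 20.2 gf 97.8 q7 0.65
```

```bash
P='python3 -c "from h import *;st()"'; for i in 1; do :; done
python3 -m creep '{"rows":[[0,0,-0.05,0,0,0,1],[0,0,0,0,0,0,1]]}' >/dev/null; eval $P
python3 -m creep '{"rows":[[0,0,-0.05,0,0,0,1],[0,0,0,0,0,0,1]]}' >/dev/null; eval $P
python3 -m creep '{"rows":[[0,0,-0.05,0,0,0,1],[0,0,0,0,0,0,1]]}' >/dev/null; eval $P
```

```text
t 11.2 p [511.  165.1  44.8] yaw 167.56 tilt 0.0 [ 0. -0.  1.] F [-0.07  0.82 -1.71] M [-0.012 -0.044 -0.019] w 20.1 gf 97.8 q7 0.65
t 11.4 p [511.1 165.1  44.5] yaw 167.56 tilt 0.01 [-2.e-04  0.e+00  1.e+00] F [-0.73  0.39  0.25] M [-0.104  0.132 -0.011] w 20.4 gf 98.1 q7 0.65
t 11.6 p [511.1 165.2  44.2] yaw 167.56 tilt 0.02 [-3.e-04  1.e-04  1.e+00] F [-1.41 -0.62  2.52] M [-0.038  0.234 -0.034] w 20.5 gf 98.5 q7 0.64
```

```bash
P='python3 -c "from h import *;st()"'
python3 -m creep '{"rows":[[-0.05,0,0,0,0,0,1],[0,0,0,0,0,0,1]]}' >/dev/null; eval $P
python3 -m creep '{"rows":[[-0.05,0,0,0,0,0,1],[0,0,0,0,0,0,1]]}' >/dev/null; eval $P
python3 -m creep '{"rows":[[-0.05,0,0,0,0,0,1],[0,0,0,0,0,0,1]]}' >/dev/null; eval $P
python3 -m creep '{"rows":[[-0.05,0,0,0,0,0,1],[0,0,0,0,0,0,1]]}' >/dev/null; eval $P
```

```text
t 11.8 p [511.  165.1  44.1] yaw 167.57 tilt 0.06 [-1.1e-03 -3.0e-04  1.0e+00] F [-1.52  0.17  2.24] M [-0.113  0.079  0.007] w 20.5 gf 98.4 q7 0.64
t 12.0 p [509.7 165.3  43.4] yaw 167.58 tilt 0.05 [ 2.e-04 -8.e-04  1.e+00] F [ 1.28  1.33 -1.52] M [ 0.228 -0.142  0.005] w 20.2 gf 97.9 q7 0.64
t 12.2 p [509.4 165.4  43.5] yaw 167.58 tilt 0.04 [-0.e+00 -7.e-04  1.e+00] F [-0.01  1.75 -2.97] M [ 0.329 -0.196  0.013] w 20.1 gf 97.9 q7 0.64
t 12.4 p [509.1 165.4  43.7] yaw 167.57 tilt 0.05 [-5.e-04 -7.e-04  1.e+00] F [ 0.99  1.98 -3.31] M [ 0.422 -0.367  0.003] w 20.4 gf 97.8 q7 0.64
```

```bash
P='python3 -c "from h import *;st()"'
python3 -m creep '{"rows":[[0.06,0,-0.05,0,0,0,1],[0,0,0,0,0,0,1]]}' >/dev/null; eval $P
python3 -m creep '{"rows":[[0,0,-0.05,0,0,0,1],[0,0,0,0,0,0,1]]}' >/dev/null; eval $P
python3 -m creep '{"rows":[[0,0,-0.05,0,0,0,1],[0,0,0,0,0,0,1]]}' >/dev/null; eval $P
python3 -m creep '{"rows":[[0,0,-0.05,0,0,0,1],[0,0,0,0,0,0,1]]}' >/dev/null; eval $P
```

```text
t 12.6 p [509.4 165.3  43.3] yaw 167.57 tilt 0.02 [ 3.e-04 -3.e-04  1.e+00] F [ 0.76  1.58 -2.91] M [ 0.403 -0.167  0.031] w 20.7 gf 98.1 q7 0.64
t 12.8 p [509.6 165.3  42.9] yaw 167.57 tilt 0.02 [-1.e-04 -4.e-04  1.e+00] F [-0.4   2.12 -2.44] M [ 0.475 -0.125  0.134] w 20.1 gf 98.1 q7 0.64
t 13.0 p [509.7 165.3  42.4] yaw 167.57 tilt 0.03 [-3.e-04 -4.e-04  1.e+00] F [ 0.78  2.31 -0.98] M [ 0.556 -0.117 -0.025] w 20.2 gf 98.2 q7 0.64
t 13.2 p [509.7 165.3  41.8] yaw 167.57 tilt 0.03 [-3.e-04 -5.e-04  1.e+00] F [ 0.55  2.29 -0.18] M [ 0.6   -0.106  0.019] w 20.1 gf 98.2 q7 0.64
```

```bash
P='python3 -c "from h import *;st()"'
python3 -m creep '{"rows":[[0,0.05,-0.02,0,0,0,1],[0,0,0,0,0,0,1]]}' >/dev/null; eval $P
python3 -m creep '{"rows":[[0,0.03,-0.05,0,0,0,1],[0,0,0,0,0,0,1]]}' >/dev/null; eval $P
python3 -m creep '{"rows":[[0,0,-0.07,0,0,0,1],[0,0,0,0,0,0,1]]}' >/dev/null; eval $P
python3 -m creep '{"rows":[[0,0,-0.07,0,0,0,1],[0,0,0,0,0,0,1]]}' >/dev/null; eval $P
```

```text
t 13.4 p [509.6 165.4  41.5] yaw 167.56 tilt 0.01 [-0.e+00  2.e-04  1.e+00] F [ 0.52  1.25 -1.38] M [ 0.449 -0.138 -0.007] w 20.5 gf 98.2 q7 0.64
t 13.6 p [509.6 165.4  40.9] yaw 167.55 tilt 0.03 [2.e-04 5.e-04 1.e+00] F [ 0.88  0.65 -0.96] M [ 0.374 -0.15   0.034] w 20.4 gf 98.1 q7 0.64
t 13.8 p [509.5 165.5  40.2] yaw 167.55 tilt 0.03 [3.e-04 4.e-04 1.e+00] F [ 0.42  0.98 -2.5 ] M [ 0.299 -0.186  0.026] w 20.3 gf 98.1 q7 0.64
t 14.0 p [509.5 165.5  39.5] yaw 167.56 tilt 0.03 [3.e-04 4.e-04 1.e+00] F [ 0.42  1.25 -1.63] M [ 0.262 -0.151 -0.001] w 20.2 gf 98.1 q7 0.64
```

```bash
P='python3 -c "from h import *;st()"'
python3 -m creep '{"rows":[[0,0.03,-0.1,0,0,0,1],[0,0,0,0,0,0,1]]}' >/dev/null; eval $P
python3 -m creep '{"rows":[[0,0,-0.07,0,0,0,1],[0,0,0,0,0,0,1]]}' >/dev/null; eval $P
python3 -m creep '{"rows":[[0,0,-0.05,0,0,0,1],[0,0,0,0,0,0,1]]}' >/dev/null; eval $P
python3 -m creep '{"rows":[[0,0,-0.05,0,0,0,1],[0,0,0,0,0,0,1]]}' >/dev/null; eval $P
```

```text
t 14.2 p [509.3 165.6  38.4] yaw 167.55 tilt 0.06 [7.e-04 7.e-04 1.e+00] F [ 0.74  0.56 -2.5 ] M [ 0.105 -0.14   0.008] w 20.4 gf 98.0 q7 0.64
t 14.4 p [509.3 165.7  37.7] yaw 167.55 tilt 0.06 [8.e-04 7.e-04 1.e+00] F [ 0.86  0.44 -2.15] M [ 0.063 -0.123  0.046] w 20.5 gf 98.1 q7 0.64
t 14.6 p [509.3 165.7  37.3] yaw 167.55 tilt 0.05 [7.e-04 6.e-04 1.e+00] F [ 0.27 -0.03 -2.41] M [-0.006  0.002  0.013] w 20.1 gf 98.1 q7 0.64
t 14.8 p [509.4 165.9  36.8] yaw 167.56 tilt 0.03 [4.e-04 3.e-04 1.e+00] F [-0.34  0.1  -3.16] M [ 0.004 -0.044 -0.029] w 20.4 gf 98.1 q7 0.63
```

```bash
P='python3 -c "from h import *;st()"'
python3 -m creep '{"rows":[[0,0,-0.03,0,0,0,1],[0,0,0,0,0,0,1]]}' >/dev/null; eval $P
python3 -m creep '{"rows":[[0,0,-0.03,0,0,0,1],[0,0,0,0,0,0,1]]}' >/dev/null; eval $P
python3 -m creep '{"rows":[[0,0,0,0,0,-0.3,1],[0,0,0,0,0,-0.3,1],[0,0,0,0,0,-0.3,1],[0,0,0,0,0,0,1]]}' >/dev/null; eval $P

```

```text
t 15.0 p [509.5 166.   36.8] yaw 167.56 tilt 0.02 [1.e-04 3.e-04 1.e+00] F [-1.28 -0.14 -1.26] M [-0.128  0.044  0.007] w 20.4 gf 98.3 q7 0.63
t 15.2 p [509.6 166.   36.7] yaw 167.56 tilt 0.03 [2.e-04 5.e-04 1.e+00] F [-1.74 -0.27  2.25] M [-0.161  0.325 -0.008] w 20.2 gf 98.6 q7 0.63
t 15.6 p [509.7 166.4  36.7] yaw 163.05 tilt 0.03 [-5.e-04 -0.e+00  1.e+00] F [-2.14 -1.32  4.8 ] M [-0.156  0.329  0.081] w 20.5 gf 99.0 q7 0.56
```

```bash
P='python3 -c "from h import *;st()"'
python3 -m creep '{"rows":[[0,0,0.05,0,0,-0.4,1],[0,0,0,0,0,-0.4,1],[0,0,0,0,0,-0.4,1],[0,0,0,0,0,-0.4,1]]}' >/dev/null; eval $P
python3 -m creep '{"rows":[[0,0,0,0,0,-0.4,1],[0,0,0,0,0,-0.4,1],[0,0,0,0,0,-0.4,1],[0,0,0,0,0,-0.4,1]]}' >/dev/null; eval $P

```

```text
t 16.0 p [509.8 166.7  36.7] yaw 154.97 tilt 0.07 [-7.e-04 -9.e-04  1.e+00] F [-1.02  0.61  1.64] M [0.099 0.067 0.226] w 20.5 gf 98.5 q7 0.44
t 16.4 p [509.8 167.   36.7] yaw 146.98 tilt 0.1 [-0.001  -0.0014  1.    ] F [-0.76  2.04  1.11] M [0.179 0.002 0.347] w 20.1 gf 98.4 q7 0.32
```

```bash
P='python3 -c "from h import *;st()"'
python3 -m creep '{"rows":[[0,0,0,0,0,-0.4,1],[0,0,0,0,0,-0.4,1],[0,0,0,0,0,-0.4,1]]}' >/dev/null; eval $P
python3 -m creep '{"rows":[[0,0,0,0,0,-0.4,1],[0,0,0,0,0,-0.4,1],[0,0,0,0,0,-0.4,1]]}' >/dev/null; eval $P
python3 -m creep '{"rows":[[0,0,0,0,0,-0.3,1],[0,0,0,0,0,-0.3,1],[0,0,0,0,0,0,1]]}' >/dev/null; eval $P

```

```text
t 16.7 p [509.9 167.2  36.7] yaw 140.99 tilt 0.12 [-0.0012 -0.0017  1.    ] F [ 0.95  1.42 -0.42] M [ 0.269 -0.037  0.313] w 19.8 gf 98.3 q7 0.23
t 17.0 p [510.  167.4  36.8] yaw 135.0 tilt 0.15 [-0.0016 -0.0021  1.    ] F [ 0.31  2.28 -0.58] M [0.242 0.006 0.319] w 20.7 gf 98.3 q7 0.14
t 17.3 p [510.1 167.4  36.8] yaw 132.04 tilt 0.16 [-0.0015 -0.0023  1.    ] F [ 2.01  3.43 -3.64] M [ 0.893 -0.376  0.226] w 20.2 gf 98.0 q7 0.09
```

```bash
P='python3 -c "from h import *;st()"'
python3 -m creep '{"rows":[[0.05,0.08,-0.02,0,0,-0.3,1],[0,0,0,0,0,-0.3,1],[0,0,0,0,0,0,1]]}' >/dev/null; eval $P
python3 -m creep '{"rows":[[0,0,0,0,0,-0.3,1],[0,0,0,0,0,-0.3,1],[0,0,0,0,0,0,1]]}' >/dev/null; eval $P
python3 -m creep '{"rows":[[0,0,0,0,0,-0.2,1],[0,0,0,0,0,-0.2,1],[0,0,0,0,0,0,1]]}' >/dev/null; eval $P

```

```text
t 17.6 p [510.1 167.6  36.8] yaw 129.01 tilt 0.06 [-4.e-04 -1.e-03  1.e+00] F [ 1.28  4.39 -1.93] M [ 0.863 -0.251  0.158] w 20.7 gf 98.2 q7 0.05
t 17.9 p [510.2 167.6  36.8] yaw 126.01 tilt 0.07 [-6.0e-04 -1.1e-03  1.0e+00] F [ 1.99  5.41 -2.68] M [ 1.056 -0.256  0.196] w 20.1 gf 98.1 q7 0.0
t 18.2 p [510.3 167.7  36.8] yaw 124.05 tilt 0.08 [-7.0e-04 -1.2e-03  1.0e+00] F [ 1.69  5.59 -3.1 ] M [ 1.171 -0.255  0.243] w 20.4 gf 98.1 q7 -0.03
```

```bash
P='python3 -c "from h import *;st()"'
python3 -m creep '{"rows":[[0.03,0.1,0,0,0,0,1],[0,0.06,0,0,0,0,1],[0,0,0,0,0,0,1]]}' >/dev/null; eval $P
python3 -m creep '{"rows":[[0,0,0,0,0,-0.2,1],[0,0,0,0,0,-0.2,1],[0,0,0,0,0,0,1]]}' >/dev/null; eval $P
python3 -m creep '{"rows":[[0,0,0,0,0,-0.2,1],[0,0,0,0,0,-0.2,1],[0,0,0,0,0,0,1]]}' >/dev/null; eval $P

```

```text
t 18.5 p [510.3 167.9  36.7] yaw 124.04 tilt 0.06 [5.e-04 1.e-03 1.e+00] F [-0.21  3.05  0.52] M [ 0.595 -0.095  0.27 ] w 20.4 gf 98.1 q7 -0.03
t 18.8 p [510.4 167.9  36.7] yaw 122.06 tilt 0.06 [1.e-04 1.e-03 1.e+00] F [0.67 1.65 0.32] M [ 0.387 -0.037  0.427] w 20.5 gf 98.6 q7 -0.06
t 19.1 p [510.4 168.   36.7] yaw 120.21 tilt 0.09 [-3.0e-04  1.5e-03  1.0e+00] F [-0.47  0.61  0.4 ] M [ 0.092 -0.091  1.369] w 20.3 gf 98.9 q7 -0.09
```

The stop is reached at a yaw of about 121.5°, and the last step overshot: the wrist read 1.37 N·m. I'll back off at once.

```bash
P='python3 -c "from h import *;st()"'
python3 -m creep '{"rows":[[0,0,0,0,0,0.4,1],[0,0,0,0,0,0.2,1],[0,0,0,0,0,0,1]]}' >/dev/null; eval $P

```

```text
t 19.4 p [510.4 167.9  36.7] yaw 122.86 tilt 0.04 [7.e-04 0.e+00 1.e+00] F [0.06 0.67 1.34] M [0.073 0.064 0.153] w 20.3 gf 98.8 q7 -0.05
```

```bash
P='python3 -c "from h import *;st()"'
python3 -m creep '{"rows":[[0,0,0,0,0,0.3,1],[0,0,0.1,0,0,0,1],[0,0,0.2,0,0,0,1],[0,0,0.2,0,0,0,1]]}' >/dev/null; eval $P
python3 -m creep '{"rows":[[0,0,0.3,0,0,0,1],[0,0,0.4,0,0,0,1],[0,0,0.6,0,0,0,1],[0,0,0.8,0,0,0,1],[0,0,1,0,0,0,1],[0,0,1,0,0,0,1],[0,0,0.5,0,0,0,1],[0,0,0,0,0,0,1],[0,0,0,0,0,0,1],[0,0,0,0,0,0,1]]}' >/dev/null; eval $P
python3 - <<'E'
from h import *
st((.5239,-.1663,.09,184.57))
t=viewer.read_camera('top')[:,:,::-1];s=viewer.read_camera('scene')[:,:,::-1]
cv2.imwrite("pics/t5.png",t);cv2.imwrite("pics/s5.png",s)
cv2.imwrite("pics/c5.png",np.hstack([crop(t,210,170,75,90,5),crop(s,320,180,70,75,6)]))
E
```

```text
t 19.8 p [509.9 167.8  41.1] yaw 124.51 tilt 0.08 [1.3e-03 7.0e-04 1.0e+00] F [-0.03 -0.55 -3.03] M [-0.045 -0.238 -0.019] w 20.0 gf 98.2 q7 -0.02
t 20.8 p [509.9 168.3  87.2] yaw 124.56 tilt 0.06 [1.e-03 3.e-04 1.e+00] F [ 0.21  0.92 -3.16] M [-0.023 -0.065  0.031] w 20.3 gf 98.3 q7 0.02
t 20.8 p [509.9 168.3  87.2] yaw 124.56 tilt 0.06 [1.e-03 3.e-04 1.e+00] F [ 0.21  0.92 -3.16] M [-0.023 -0.065  0.031] w 20.3 gf 98.3 q7 0.02
d cm [  1.4  -33.46   0.28] turn units 12.0
```

View pics/c5.png

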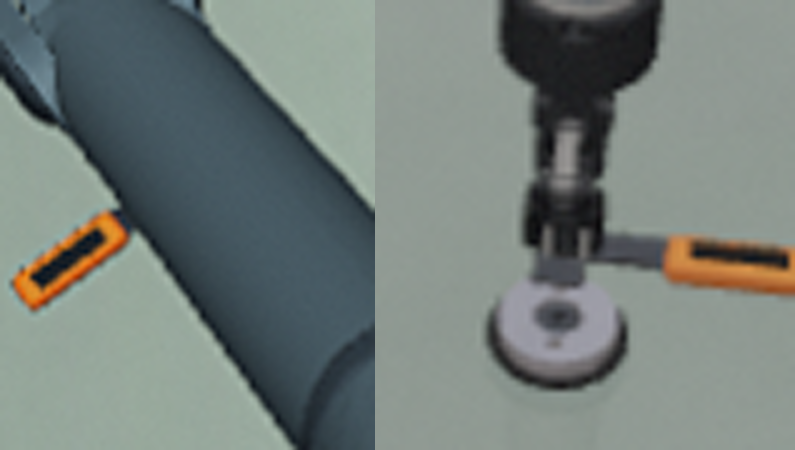

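The spanner is clear of the ring, and the ring has turned: one hole now shows at right crop (555,342). Returning to the mat.

```bash
python3 -m creep '{"rows":[[0,-0.8,0,0,0,0.6,1],[0.1,-1.6,0,0,0,0.6,1],[0.1,-1.8,0,0,0,0.6,1],[0.1,-1.8,0,0,0,0.6,1],[0.1,-1.8,0,0,0,0.6,1],[0.1,-1.8,0,0,0,0.6,1],[0.1,-1.8,0,0,0,0.6,1],[0.1,-1.8,0,0,0,0.6,1],[0.1,-1.8,0,0,0,0.6,1],[0.1,-1.8,0,0,0,0.6,1],[0.1,-1.8,0,0,0,0.6,1],[0.1,-1.8,0,0,0,0.6,1],[0.1,-1.8,0,0,0,0.6,1],[0.1,-1.8,0,0,0,0.6,1],[0.1,-1.8,0,0,0,0.6,1],[0,-1.8,0,0,0,0.6,1],[0,-1.8,0,0,0,0.6,1],[0,-1.6,0,0,0,0.6,1],[0,-1.2,0,0,0,0.6,1],[0,-1.3,0,0,0,0.6,1]]}' >/dev/null
python3 -m creep '{"rows":[[0,0,0,0,0,0,1],[0,0,0,0,0,0,1],[0,0,0,0,0,0,1]]}' >/dev/null
python3 - <<'E'
from h import *
st((.5239,-.1663,.0315,184.57))
t=viewer.read_camera('top')[:,:,::-1];s=viewer.read_camera('scene')[:,:,::-1]
cv2.imwrite("pics/t6.png",t);cv2.imwrite("pics/s6.png",s)
cv2.imwrite("pics/c6.png",np.hstack([crop(t,230,188,40,40,10),crop(s,245,120,80,80,5)]))
E
```

```text
t 23.2 p [ 524.3 -165.1   87.5] yaw -175.4 tilt 0.06 [ 3.e-04 -9.e-04  1.e+00] F [ 0.03  1.33 -1.66] M [-0.025 -0.08   0.008] w 20.3 gf 98.4 q7 1.64
d cm [-0.04 -0.12 -5.6 ] turn units -0.01
```

View pics/c6.png

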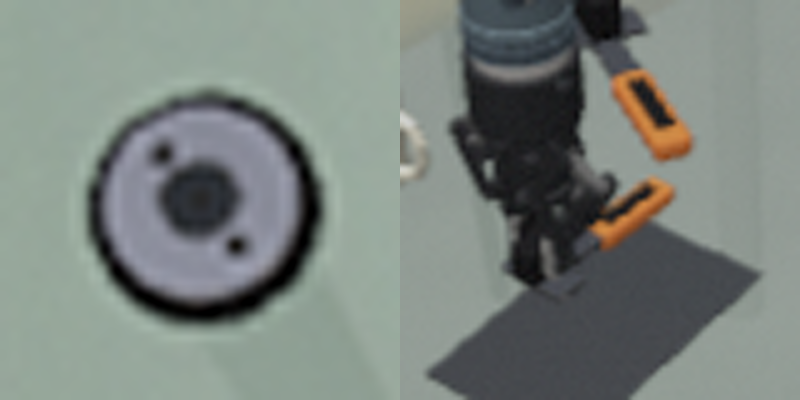

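The ring's holes are now at left crop (162,153) and (236,244). That is about 42° (0.73 rad) clockwise of the start, consistent with reaching 1.2. The spanner is held over the mat; lowering it.

```bash
P='python3 -c "from h import *;st()"'
python3 -m creep '{"rows":[[-0.04,-0.12,-0.5,0,0,0,1],[0,0,-1,0,0,0,1],[0,0,-1,0,0,0,1],[0,0,-1,0,0,0,1],[0,0,-0.8,0,0,0,1],[0,0,-0.6,0,0,0,1],[0,0,-0.3,0,0,0,1],[0,0,-0.2,0,0,0,1],[0,0,0,0,0,0,1],[0,0,0,0,0,0,1]]}' >/dev/null; eval $P
python3 -m creep '{"rows":[[0,0,-0.07,0,0,0,1],[0,0,0,0,0,0,1]]}' >/dev/null; eval $P
python3 -m creep '{"rows":[[0,0,-0.05,0,0,0,1],[0,0,0,0,0,0,1]]}' >/dev/null; eval $P

```

```text
t 24.3 p [ 524.3 -167.8   34. ] yaw -175.44 tilt 0.04 [-7.e-04  3.e-04  1.e+00] F [ 0.24  0.25 -2.72] M [ 0.036 -0.019  0.035] w 20.4 gf 98.3 q7 1.6
t 24.5 p [ 524.2 -167.8   33.2] yaw -175.45 tilt 0.03 [-4.e-04  2.e-04  1.e+00] F [-0.39  0.63 -2.27] M [ 0.019 -0.049  0.017] w 20.4 gf 98.3 q7 1.6
t 24.7 p [ 524.  -167.8   32.5] yaw -175.44 tilt 0.01 [-0.e+00  1.e-04  1.e+00] F [-0.55 -0.49 -2.46] M [ 0.02  -0.085 -0.027] w 20.2 gf 98.3 q7 1.59
```

```bash
P='python3 -c "from h import *;st()"'
python3 -m creep '{"rows":[[0,0,-0.04,0,0,0,1],[0,0,0,0,0,0,1]]}' >/dev/null; eval $P
python3 -m creep '{"rows":[[0,0,-0.04,0,0,0,1],[0,0,0,0,0,0,1],[0,0,0,0,0,0,1]]}' >/dev/null; eval $P

```

```text
t 24.9 p [ 523.9 -167.7   32. ] yaw -175.44 tilt 0.01 [ 1.e-04 -0.e+00  1.e+00] F [-0.08  0.07 -2.41] M [-0.018 -0.079  0.002] w 20.0 gf 98.3 q7 1.59
t 25.2 p [ 524.  -167.7   31.8] yaw -175.44 tilt 0.0 [0.e+00 1.e-04 1.e+00] F [ 0.42  0.65 -1.07] M [ 0.065 -0.023  0.027] w 20.4 gf 98.4 q7 1.59
```

```bash
P='python3 -c "from h import *;st()"'
python3 -m creep '{"rows":[[0,0,-0.03,0,0,0,1],[0,0,0,0,0,0,1]]}' 40 >/dev/null; eval $P
python3 -m creep '{"rows":[[0,0,0,0,0,0,0.7],[0,0,0,0,0,0,0.6],[0,0,0,0,0,0,0.4],[0,0,0,0,0,0,0.2],[0,0,0,0,0,0,0],[0,0,0,0,0,0,0],[0,0,0,0,0,0,0]]}' >/dev/null; eval $P

```

```text
t 25.4 p [ 524.1 -167.7   31.7] yaw -175.44 tilt 0.01 [1.e-04 2.e-04 1.e+00] F [-1.8   0.85  2.28] M [0.065 0.257 0.016] w 20.1 gf 98.6 q7 1.59
t 26.1 p [ 524.  -167.7   31.4] yaw -175.44 tilt 0.0 [-0.  0.  1.] F [-0.16  0.02  0.27] M [ 0.031 -0.04  -0.041] w 85.2 gf 0.0 q7 1.59
```

Released; now rising straight up and moving clear for a last look.

```bash
python3 -m creep '{"rows":[[0,0,0.5,0,0,0,0],[0,0,1,0,0,0,0],[0,0,2,0,0,0,0],[0,0,2,0,0,0,0],[0,0,2,0,0,0,0],[0,0,2,0,0,0,0],[0,0,2,0,0,0,0],[0,0,2,0,0,0,0],[0,0,2,0,0,0,0],[0,0,2,0,0,0,0],[-0.5,-2,1,0,0,0,0],[-1,-2,0,0,0,0,0],[-1,-2,0,0,0,0,0],[-1,-2,0,0,0,0,0],[-1,-2,0,0,0,0,0],[-1,-2,0,0,0,0,0],[-1,-2,0,0,0,0,0],[-1,-2,0,0,0,0,0],[0,0,0,0,0,0,0],[0,0,0,0,0,0,0]]}'
python3 - <<'E'
from h import *
t=viewer.read_camera('top')[:,:,::-1];s=viewer.read_camera('scene')[:,:,::-1]
cv2.imwrite("pics/s7.png",s);cv2.imwrite("pics/t7.png",t)
a=crop(t,315,165,75,90,4);b=crop(s,215,150,130,110,3.3)
h=max(a.shape[0],b.shape[0]);f=lambda m:cv2.copyMakeBorder(m,0,h-m.shape[0],0,0,0)
cv2.imwrite("pics/c7.png",np.hstack([f(a),f(b)]))
E
```

```text
time_s: 28.1
tcp_pos: [0.4491, -0.3275, 0.2169]
tool_rot: [-0.123, 3.138, 0.0]
wrist_force: [-0.8, 1.1, 0.4]
width: 0.0853
finger_force: 0.0
```

View pics/c7.png

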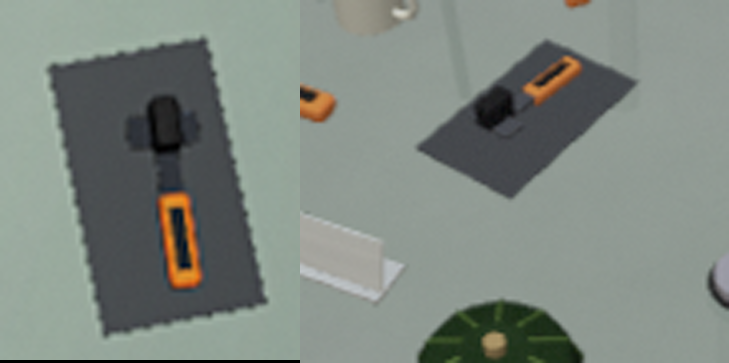

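The spanner lies flat on the mat, with its block at left crop (165,125) and its handle at (180,240). The name plate, squash and mug, as far as they show, are where they were.

```bash
python3 -c "
from workcell import ticket;print(ticket.sign_off())"
```

```text
the job is handed in; nothing more can be done
None
```

The ring was turned about 0.73 rad clockwise to its stop with both pins seated, and the spanner is back flat on its mat and released, but I overshot at the stop: the wrist briefly read 1.37 N·m, over the 1 N·m limit, before I backed off, so that point may count against the job.

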